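# Load the washer carrier and hang its gate

## Robot

A 6-joint arm with a two-finger parallel gripper is mounted at the origin on the work surface. World frame = base frame: x ahead of the robot, y to its left, z up, the work surface at z = 0. Lengths are in m, angles in rad, forces in N, time in s.
With the tool pointing down it reaches from about 0.25 to 0.85 m from the base axis. Payload 12.5 kg.
Tool frame: the origin (TCP) lies midway between the tips of the shut fingers; the grasp point (between the pads) lies 19 mm behind it; z points along the fingers, y is the line along which they close (so a half turn about z gives the same grasp; the last joint's range is limited). The gripper opens to 93 mm and grips with 3 to 60 N. Pads are 15 mm wide; open, the fingers measure 128 mm over their backs; the gripper's body (75 mm by 188 mm) begins 65 mm behind the grasp point.
Start: joints at [-0.085, 0.351, 1.652, -0, 1.139, -0.085], TCP at [0.55, 0, 0.219] pointing down, gripper open.
Joint ranges: [-2.75, 2.75], [-0.79, 2.1], [0.01, 2.65], [-1.57, 4.71], [0.07, 3.14], [-2.87, 2.87]. Speed limits (rad/s): [2.22, 2.22, 2.79, 3.14, 3.14, 3.14].

## Interface

Orientations are given as a unit quaternion [x, y, z, w].
In Python, from workcell import r gives the robot as it stands. The module is installed in compiled form; this text tells all that it offers.
- The arm moves only by the tool jog_arm, never from a script. Its argument "steps" is one flat list of numbers, 6 for each row, row after row: the shift along the tool's x, y, z in m, then the turn, a rotation vector about the tool's x, y, z in rad. A call has 1 to 10 rows; each row shifts and turns the commanded pose from where the row before left it, along the tool's axes as they then stand; what a row does not reach is not made up. A row lasts 1/8 s, in which the tool goes at most 62.5 mm and 10.7 degrees, less where a joint would pass 70% of its speed; a pose out of reach is approached as far as the arm can. A call with a gripper value outside its range is refused whole. "jaw" is the closure in counts, from 0 (fully open) to 255 (shut), set as the call begins (left out, the last holds). The fingers move at their own pace and stop on an object; "newtons" is the grip in N (left out, the last holds). Time passes only in rows, so rows that do not move let the fingers close. It gives the time, the measured TCP pose, the force, the opening and the grip force at its end, in the units of the state.
- r.sense(): the state, without advancing time (a new reading comes with each control period).
- r.read_camera(name): name is "scene" or "side" or "wrist"; returns the picture (480x640x3 uint8, blue, green, red); there is no depth.
- r.camera_model(name): a dict with "mtx" (3x3 intrinsics, pixels), "pose" (4x4, takes a point from camera to world coordinates). Camera axes: x right, y up, looking along -z (the intrinsics and any distortion apply to the point x, -y, -z); pixel columns grow to the right and rows downward; lengths in m; the calibration is good to about 2 mm. A picture is of the moment at which its call begins: read the wrist's pose just before it. camera_model takes no time and is no camera call; for the wrist camera it gives the pose at the moment of the call.
- r.job_done(): hands the job in; it is judged then, once.
The state is a dict: "time": time; "q": joint angles; "qd": joint speeds; "joint_efforts": joint torques, N m; "tcp_pos": TCP position; "ee_rot": TCP orientation; "contact_force": force on the tool from outside, world axes, zero at the start; "moment": the same for the moment, N m; "finger_gap": opening from 0.0 (shut) to 1.0 (fully open); "finger_force": force on a finger pad.
Only numpy, scipy, OpenCV 4.12 (cv2) and the standard library are available. Lean on these libraries where they do the work, as an engineer would, in place of code of your own. Each camera call takes 0.05 s, during which the arm holds its last target. There are 200 camera calls.

## Task

Load the carrier to its template: stand each kit piece that is on the table (large steel and small red cup, blue needle box, white drill block, green grip, orange canister; not all are always there) upright on the card that shows its outline, the long ones lying along their rectangles (either way round). Then lift the gate out of its stand, lower it so that both its sockets sit fully down on the two pintles, and leave it shut. Leave the tape roll, the jar and all the other things on the table where they are.

Things in the scene. Friction and masses are not known exactly. Their poses are not given: they have to be found in the camera images.
- carrier: washer carrier, fixed: aluminium plate 10 mm thick, x -155..155, y -210..200 mm in its frame; origin on the table under it. Wire rails 45 mm high along x = +-146, y = 185. Gateway along y = -185, its gate opens outwards (-y) only: a 45 mm high stop post at x = -85 just inside, 3 mm from the shut leaf. Cards lie at x +-42.5, y -80, 5, 90, axes as its own; which is where changes
- pintle_low (a point): lower of two brass pintles, one above the other, at carrier x 105, y -185. Point: middle of the flat shoulder at its foot, 21 mm above the table. The pin rises 13 mm: 8 mm diameter for 8 mm, then tapering to 4 mm. Each stands on an arm 8 mm thick, 16 mm wide, reaching 9 mm past the pin from a post (20 mm wide, 78 mm high) whose face is 18 mm to the +x side of the pin
- pintle_high (a point): upper pintle, the same, shoulder 76 mm above the table. Between the lower shoulder and the underside of the upper arm are 47 mm: the gate's lower socket has to come in sideways between the arms, with the gate 14 to 34 mm above its hung height, and is then lowered
- gate: lift-off gate leaf of steel bars, 0.24 to 0.39 kg, 8 mm thick, upright, at first loose in a grey slotted stand (slots 11 mm wide, 42 mm deep). Origin under the leaf's middle; x along it (-97..85), z up to 80; two dark sockets at x = 100 (24 x 22 mm, 12 high, square 12 mm holes right through). Hung: origin 11 mm above the table, 100 mm from the pins; shut: its x along the carrier's x
- socket_low (a point): middle of the mouth (lower face) of the lower socket, 10 mm above the leaf's underside; hung, it sits on the shoulder of the lower pintle
- socket_high (a point): the same of the upper socket, 65 mm above the leaf's underside; for the upper pintle
- gate_handle (a point): centre of the gate's red handle on top of the leaf: 60 mm along the leaf, 12 mm across, 24 mm high (80 to 104 mm above the underside); to be gripped across from above. About over the centre of mass
- cup_large: larger steel cup, 44 mm across the rim, narrower at the foot, 32 mm high, open on top; origin: centre of its underside. May be absent
- cup_small: small red cup, 30 mm across the rim, 28 mm high; origin: centre of its underside. May be absent
- needle_box: blue box with a white seam, 60 (x) x 34 (y) x 26 mm high; origin: centre of its underside, x along its length. May be absent
- drill_block: white block with rows of steel drill ends 4 mm proud on top, 50 (x) x 36 (y) x 22 mm high without them; origin: centre of its underside, x along its length. May be absent
- tool_grip: green bar grip with black bands, 70 (x) x 16 x 16 mm; origin: centre of its underside, x along its length; a 4 mm steel stub at its +x end. May be absent
- canister: orange canister, 32 mm across, 30 mm high, black disc on top; origin: centre of its underside. May be absent
- mark_cup_large: the larger cup's printed spot on a white card 78 mm square, 1 mm thick at most, lying on the carrier floor; origin at the centre of the spot on the floor; a dark grey circle 45 mm across with a grey dot
- mark_cup_small: the small cup's printed spot on a white card 78 mm square, 1 mm thick at most, lying on the carrier floor; origin at the centre of the spot on the floor; a red circle 31 mm across with a red dot
- mark_needle_box: the blue box's printed spot on a white card 78 mm square, 1 mm thick at most, lying on the carrier floor; origin at the centre of the spot on the floor; a blue rectangle 61 x 35 mm, long along x
- mark_drill_block: the white block's printed spot on a white card 78 mm square, 1 mm thick at most, lying on the carrier floor; origin at the centre of the spot on the floor; a black rectangle 51 x 37 mm, long along x
- mark_tool_grip: the green grip's printed spot on a white card 78 mm square, 1 mm thick at most, lying on the carrier floor; origin at the centre of the spot on the floor; a green rectangle 74 x 17 mm, long along x
- mark_canister: the canister's printed spot on a white card 78 mm square, 1 mm thick at most, lying on the carrier floor; origin at the centre of the spot on the floor; an orange circle 33 mm across with an orange dot
- tape_roll: bystander: roll of yellow tape, 44 mm across, 20 mm high, standing among the kit
- vial: bystander: small amber jar, 36 mm across, 42 mm high, among the kit
- brush: bystander: cleaning brush lying on the table in front of the carrier, near the robot
- wash_bowl: bystander: steel bowl, 90 mm across, 40 mm high
- scissors: bystander: blue-handled scissors lying on the table near the robot, 8 mm high
Things that resemble listed ones, but are neither listed nor needed, are in the scene too. Leave any purple look-alike of the cup_small alone.

How it is judged:
On the way, in this order (a step that is already met when the one before it is completed fails the run):
1. every kit piece present stands on its own card (horizontal distance between cup_large and mark_cup_large below 0.01 m and angle between each of cup_large, cup_small, needle_box, drill_block, tool_grip, canister's own z axis and vertical below 0.15 rad and z of cup_large in the frame of mark_cup_large below 0.006 m and linear speed of each of cup_large, cup_small, needle_box, drill_block, tool_grip, canister below 0.03 m/s and horizontal distance between cup_small and mark_cup_small below 0.01 m and z of cup_small in the frame of mark_cup_small below 0.006 m and horizontal distance between needle_box and mark_needle_box below 0.01 m and z of needle_box in the frame of mark_needle_box below 0.006 m and angle between the x axis of needle_box and the x axis of mark_needle_box, either way round below 0.2 rad and horizontal distance between drill_block and mark_drill_block below 0.01 m and z of drill_block in the frame of mark_drill_block below 0.006 m and angle between the x axis of drill_block and the x axis of mark_drill_block, either way round below 0.2 rad and horizontal distance between tool_grip and mark_tool_grip below 0.01 m and z of tool_grip in the frame of mark_tool_grip below 0.006 m and angle between the x axis of tool_grip and the x axis of mark_tool_grip, either way round below 0.2 rad and horizontal distance between canister and mark_canister below 0.01 m and z of canister in the frame of mark_canister below 0.006 m), for 0.2 s.
2. the gate hangs on both pintles (distance between socket_low and pintle_low below 0.006 m and distance between socket_high and pintle_high below 0.006 m), for 0.2 s.
At the end, for the whole second after the job is handed in: Every kit piece present is upright at rest on its own card, centre within 10 mm of the spot's, the box, block and grip within 0.2 rad of their rectangle; the gate hangs with each socket within 6 mm of its pintle's shoulder, upright, within 0.1 rad of shut, at rest (all of step 1 and all of step 2 and angle between the x axis of gate and the x axis of carrier, either way round below 0.1 rad and angle between gate's own z axis and vertical below 0.08 rad and linear speed of gate below 0.03 m/s); the robot touches nothing.
It fails at once if a bystander is moved more than 50 mm (distance of any of tape_roll, vial, wash_bowl, brush, scissors from where it was at the start of the episode above 0.05 m).
Of cup_large, cup_small, needle_box, drill_block, tool_grip, canister only 5 to 6 are there at a start; the rules pass over those that are not, and their reading is None.
At some moment in a run one of cup_large, cup_small, needle_box, drill_block, tool_grip, canister may be knocked a few centimetres aside while the robot is not near it.
It also fails if it takes over 210 s, if anything falls off the work surface, if the arm or the gripper's body presses on something with over 40 N, if the wrist force passes 120 N, or if a joint passes its speed limit or range.

## Working session

There is one attempt and no reset: what is moved stays moved. The work goes in short steps, Python scripts to look and compute and a tool call to move; the robot and the scene stay as the last step left them, time stands still between calls to the robot, and variables do not carry over. Pictures are saved under pics/ and viewed, at most 14 in all, crops included, and the job is handed in when it is done.

Besides the shell and the picture viewer there is one more tool, called after "Request:" as name(argument=value, ...), one argument or row to a line, values as JSON. jog_arm: Moves the arm, as the interface text tells. Its arguments: {"type":"object","properties":{"steps":{"type":"array","items":{"type":"number"}},"jaw":{"type":"number"},"newtons":{"type":"number"}},"required":["steps"]}

```bash
mkdir -p pics; cat > h.py <<'E'
import numpy as np, cv2
from workcell import r
def ray(name,uv,z,M=None):
    M=M or r.camera_model(name); K=np.array(M["mtx"]);T=np.array(M["pose"])
    uv=np.atleast_2d(np.array(uv,float)); d=np.c_[uv,np.ones(len(uv))]@np.linalg.inv(K).T
    d=d*[1,-1,-1]; d=d@T[:3,:3].T; o=T[:3,3]
    return o+d*((z-o[2])/d[:,2])[:,None]
def proj(name,P,M=None):
    M=M or r.camera_model(name); K=np.array(M["mtx"]);T=np.array(M["pose"])
    p=(np.atleast_2d(P)-T[:3,3])@T[:3,:3]*[1,-1,-1]; p=p@K.T
    return p[:,:2]/p[:,2:]
def snap(name,f):
    M=r.camera_model(name); im=r.read_camera(name); cv2.imwrite(f"pics/{f}.png",im); return im,M
E
python3 - <<'E'
from h import *
for n in("scene","side","wrist"):
    im,M=snap(n,n+"0"); print(n,np.round(M["mtx"],1).tolist(),np.round(M["pose"],3).tolist(),[k for k in M])
s=r.sense();print(s["time"],s["ee_rot"],s["tcp_pos"],s["finger_gap"])
E
```

```text
scene [[519.7, 0.0, 321.9], [0.0, 519.7, 243.9], [0.0, 0.0, 1.0]] [[0.566, -0.544, 0.62, 1.209], [0.825, 0.381, -0.418, -0.497], [-0.009, 0.747, 0.664, 0.825], [0.0, 0.0, 0.0, 1.0]] ['mtx', 'pose']
side [[524.7, 0.0, 313.9], [0.0, 524.7, 240.4], [0.0, 0.0, 1.0]] [[0.97, 0.103, -0.221, 0.271], [-0.243, 0.478, -0.844, -0.961], [0.018, 0.872, 0.488, 0.62], [0.0, 0.0, 0.0, 1.0]] ['mtx', 'pose']
wrist [[398.4, 0.0, 320.0], [0.0, 398.4, 239.3], [0.0, 0.0, 1.0]] [[1.0, -0.002, 0.001, 0.551], [0.001, 0.969, 0.246, 0.069], [-0.001, -0.246, 0.969, 0.386], [0.0, 0.0, 0.0, 1.0]] ['mtx', 'pose']
0.15 [ 7.07118691e-01  7.07094743e-01 -2.75495704e-04 -3.25380994e-04] [5.49754713e-01 3.13877618e-05 2.18258287e-01] 1.000560909099207
```

View pics/scene0.png

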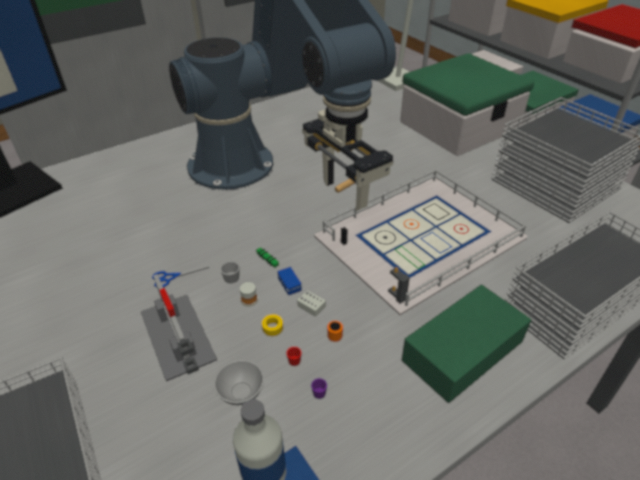

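View pics/side0.png

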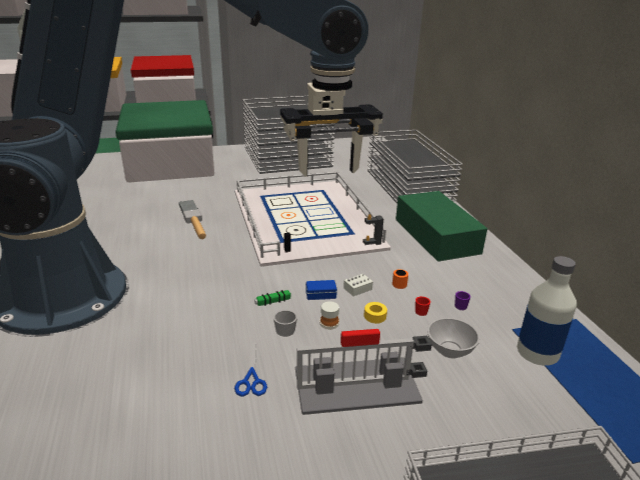

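View pics/wrist0.png

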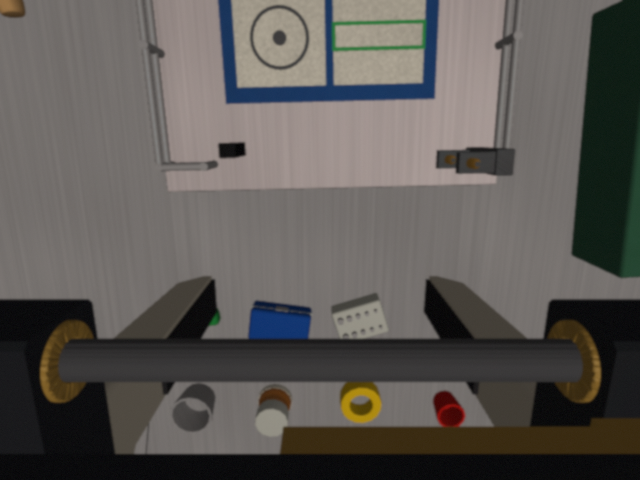

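The scene, side and wrist views show all six kit pieces, plus purple look-alike at side (462,300). The carrier is upper right, and the gate's red handle is at side (361,338). Next I'll turn these into rough positions.

```bash
python3 - <<'E'
from h import *
S={"steel":(285,318,.025),"green":(273,297,.012),"blue":(321,287,.02),"white":(358,284,.018),"orange":(400,278,.02),"red":(422,305,.02),"tape":(376,312,.015),"vial":(330,315,.03),"purple":(462,300,.02),"bowl":(453,338,.03),"handle":(361,338,.09),"standFL":(302,408,0),"standFR":(420,402,0),"sock":(422,343,.075)}
for k,(u,v,z) in S.items(): print(k,np.round(ray("side",(u,v),z)[0],3))
C={"steel":(231,271,.025),"green":(267,257,.012),"handle":(167,301,.092),"orange":(335,330,.02),"sock":(188,350,.075)}
for k,(u,v,z) in C.items(): print("sc",k,np.round(ray("scene",(u,v),z)[0],3))
print(np.round(ray("wrist",[(168,190),(497,183)],.01),3), np.round(ray("wrist",[(279,38),(378,35)],.011),3))
E
```

```text
steel [ 0.417 -0.204  0.025]
green [ 0.41  -0.116  0.012]
blue [ 0.509 -0.114  0.02 ]
white [ 0.587 -0.118  0.018]
orange [ 0.678 -0.118  0.02 ]
red [ 0.684 -0.216  0.02 ]
tape [ 0.592 -0.211  0.015]
vial [ 0.498 -0.22   0.03 ]
purple [ 0.768 -0.218  0.02 ]
bowl [ 0.69 -0.33  0.03]
handle [ 0.506 -0.362  0.09 ]
standFL [ 0.405 -0.398  0.   ]
standFR [ 0.588 -0.428  0.   ]
sock [ 0.604 -0.378  0.075]
sc steel [ 0.422 -0.208  0.025]
sc green [ 0.415 -0.114  0.012]
sc handle [ 0.491 -0.369  0.092]
sc orange [ 0.683 -0.114  0.02 ]
sc sock [ 0.606 -0.38   0.075]
[[0.408 0.022 0.01 ]
 [0.718 0.029 0.01 ]] [[0.516 0.153 0.011]
 [0.601 0.155 0.011]]
```

Request:
jog_arm(
  steps=[0.04,0,-0.04,0,0,0,0.04,0,-0.04,0,0,0,0.04,0,-0.04,0,0,0,0.03,0,-0.04,0,0,0,0,0,0,0,0,0,0,0,0,0,0,0],
  jaw=0,
  newtons=15,
)

```text
time: 0.9
tcp_pos: [0.5497, 0.1496, 0.3774]
ee_rot: [0.707, 0.707, -0.001, -0.0]
contact_force: [0.4, 0.1, -0.6]
finger_gap: 1.0
finger_force: 0.0
```

```bash
python3 - <<'E'
from h import *
im,M=snap("wrist","carrier1"); np.save("Mc.npy",M,allow_pickle=True)
print(r.sense()["tcp_pos"],r.sense()["contact_force"])
E
```

```text
[0.54965142 0.14933841 0.37714785] [ 0.20196745 -2.05200379 -0.57996427]
```

Request:
jog_arm(
  steps=[-0.06,0,0,0,0,0,-0.06,0,0,0,0,0,-0.06,0,0,0,0,0,-0.06,0,0,0,0,0,-0.06,0,0,0,0,0,-0.04,0,0,0,0,0,0,0,0,0,0,0,0,0,0,0,0,0],
)

```text
time: 1.95
tcp_pos: [0.5496, -0.1898, 0.3778]
ee_rot: [0.707, 0.707, -0.0, -0.001]
contact_force: [0.6, 0.0, 0.2]
finger_gap: 1.002
finger_force: 0.0
```

```bash
python3 - <<'E'
from h import *
im,M=snap("wrist","kit1"); np.save("Mk.npy",M,allow_pickle=True)
print(r.sense()["tcp_pos"])
E
```

```text
[ 0.54975447 -0.1893274   0.37813934]
```

View pics/carrier1.png

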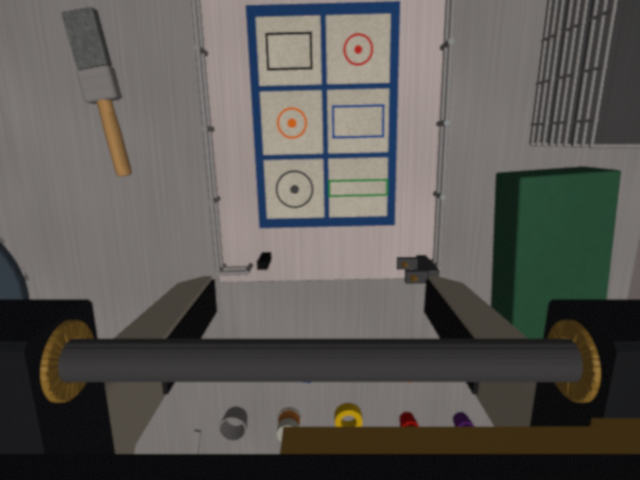

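View pics/kit1.png

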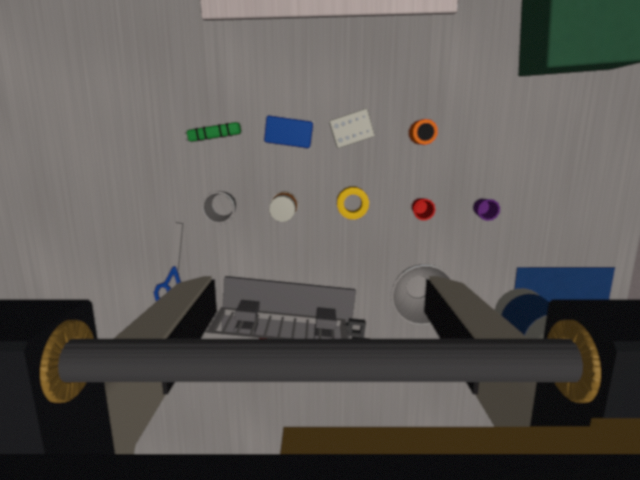

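The carrier view shows the cards: black (289,51), red (358,49), orange (292,123), blue (358,121), grey (295,189) and green (358,187). The kit view shows the grip (214,131), box (289,131), block (353,128), canister (424,131), steel cup (220,206) and red cup (423,209).

```bash
cat > meas.py <<'E'
from h import *
def masks(im):
    hsv=cv2.cvtColor(im,cv2.COLOR_BGR2HSV); H,S,V=[hsv[...,i].astype(int) for i in range(3)]
    return dict(blue=(abs(H-110)<15)&(S>110)&(V>40),green=(abs(H-65)<18)&(S>90)&(V>30),
      red=((H<5)|(H>172))&(S>120)&(V>50),orange=(H>=5)&(H<14)&(S>130)&(V>60),
      yellow=(abs(H-26)<6)&(S>130)&(V>60),purple=(abs(H-140)<15)&(S>60),
      white=(S<45)&(V>165),black=(V<60),dark=(S<60)&(V<115))
def blob(m,roi,k=0):
    x0,y0,x1,y1=roi; mm=np.zeros(m.shape,np.uint8); mm[y0:y1,x0:x1]=m[y0:y1,x0:x1]
    if k: mm=cv2.morphologyEx(mm,cv2.MORPH_CLOSE,np.ones((k,k)))
    cs,_=cv2.findContours(mm,cv2.RETR_EXTERNAL,cv2.CHAIN_APPROX_NONE)
    return max(cs,key=cv2.contourArea) if cs else None
def rect(name,M,c,z):
    # minAreaRect in metric plane
    p=ray(name,c[:,0,:],z,M)[:,:2].astype(np.float32); (cx,cy),(w,h),a=cv2.minAreaRect(p)
    if w<h: w,h,a=h,w,a+90
    a=(a+90)%180-90
    (ex,ey),R=cv2.minEnclosingCircle(p)
    return f"rect c=({cx:.4f},{cy:.4f}) {w:.4f}x{h:.4f} ang={a:.1f}deg circ=({ex:.4f},{ey:.4f}) R={R:.4f} n={len(c)}"
E
python3 - <<'E'
from meas import *
M=np.load("Mc.npy",allow_pickle=True).item(); im=cv2.imread("pics/carrier1.png"); m=masks(im)
for n,col,roi,k in [("drill","dark",(262,25,318,76),0),("cupS","red",(335,25,385,75),0),("can","orange",(268,100,318,147),0),("box","blue",(329,100,388,143),0),("cupL","dark",(268,165,320,215),0),("grip","green",(325,170,392,205),0),("mat","blue",(240,0,405,235),3)]:
    c=blob(m[col],roi,k); print(n,rect("wrist",M,c,.011) if c is not None else None)
M=np.load("Mk.npy",allow_pickle=True).item(); im=cv2.imread("pics/kit1.png"); m=masks(im)
for n,col,roi,k,z in [("grip","green",(180,115,250,150),9,.016),("box","blue",(255,105,325,155),3,.026),("white","white",(320,100,385,155),9,.022),("can","orange",(400,110,450,150),3,.03),("red","red",(400,190,445,230),3,.028),("tape","yellow",(330,180,380,225),3,.02),("purple","purple",(470,190,510,230),3,.028),("cupL","dark",(195,180,245,230),5,.032)]:
    c=blob(m[col],roi,k); print(n,rect("wrist",M,c,z) if c is not None else None)
a=cv2.resize(im[180:235,190:300],None,fx=5,fy=5,interpolation=cv2.INTER_CUBIC); cv2.imwrite("pics/cr.png",a)
E
```

```text
drill rect c=(0.5120,0.3234) 0.0567x0.0431 ang=1.6deg circ=(0.5120,0.3235) R=0.0348 n=161
cupS rect c=(0.5975,0.3259) 0.0353x0.0346 ang=-89.1deg circ=(0.5974,0.3255) R=0.0181 n=83
can rect c=(0.5140,0.2382) 0.0375x0.0359 ang=0.1deg circ=(0.5139,0.2383) R=0.0191 n=84
box rect c=(0.6312,0.2230) 0.0000x0.0000 ang=0.0deg circ=(0.6312,0.2230) R=0.0001 n=1
cupL rect c=(0.5160,0.1531) 0.0496x0.0484 ang=89.8deg circ=(0.5162,0.1532) R=0.0251 n=104
grip rect c=(0.5629,0.1541) 0.0214x0.0027 ang=-89.6deg circ=(0.5623,0.1541) R=0.0108 n=33
mat rect c=(0.5566,0.2395) 0.2723x0.1830 ang=-88.6deg circ=(0.5567,0.2398) R=0.1633 n=724
grip rect c=(0.4140,-0.1119) 0.0688x0.0144 ang=8.6deg circ=(0.4142,-0.1138) R=0.0345 n=119
box rect c=(0.5107,-0.1120) 0.0580x0.0320 ang=-7.6deg circ=(0.5108,-0.1121) R=0.0316 n=135
white rect c=(0.5914,-0.1075) 0.0439x0.0307 ang=18.1deg circ=(0.5912,-0.1072) R=0.0258 n=111
can rect c=(0.6796,-0.1120) 0.0352x0.0302 ang=0.0deg circ=(0.6796,-0.1119) R=0.0178 n=75
red rect c=(0.6863,-0.2099) 0.0288x0.0283 ang=4.0deg circ=(0.6863,-0.2096) R=0.0161 n=64
tape rect c=(0.5942,-0.2038) 0.0430x0.0413 ang=-89.4deg circ=(0.5938,-0.2034) R=0.0222 n=91
purple rect c=(0.7697,-0.2109) 0.0339x0.0279 ang=0.0deg circ=(0.7697,-0.2089) R=0.0179 n=67
cupL rect c=(0.4204,-0.2051) 0.0449x0.0395 ang=43.2deg circ=(0.4206,-0.2055) R=0.0230 n=93
```

View pics/cr.png

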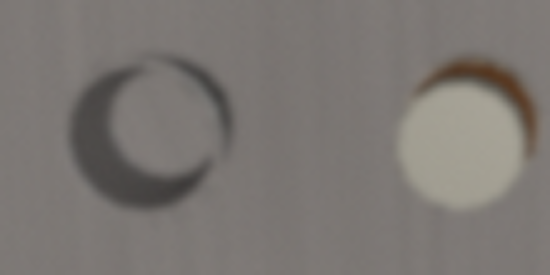

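Carrier: yaw about 0.025 rad, origin about (0.5567, 0.2344). The card spacing matches the stated 85 mm. Next I turn the tool so the fingers close along y.

Request:
jog_arm(
  steps=[0,0,0,0,0,0.1745,0,0,0,0,0,0.1745,0,0,0,0,0,0.1745,0,0,0,0,0,0.1745,0,0,0,0,0,0.1745,0,0,0,0,0,0.1745,0,0,0,0,0,0.1745,0,0,0,0,0,0.1745,0,0,0,0,0,0.1745,0,0,0,0,0,0],
  jaw=85,
)

```text
time: 3.25
tcp_pos: [0.5501, -0.1889, 0.3786]
ee_rot: [1.0, 0.001, -0.0, -0.0]
contact_force: [0.5, -0.8, -1.2]
finger_gap: 0.668
finger_force: 0.0
```

```bash
python3 - <<'E'
from meas import *
s=r.sense(); print(s["tcp_pos"],s["ee_rot"],s["q"],s["finger_gap"])
im,M=snap("wrist","gate1"); np.save("Mg.npy",M,allow_pickle=True)
E
```

```text
[ 0.5500544  -0.1889039   0.37861561] [ 9.99998955e-01  1.44436151e-03 -2.63757076e-05 -5.89800807e-05] [-4.10888349e-01  3.02778704e-01  1.32981714e+00  8.70994952e-05
  1.50909242e+00  1.15701388e+00] 0.6682261658802102
```

View pics/gate1.png

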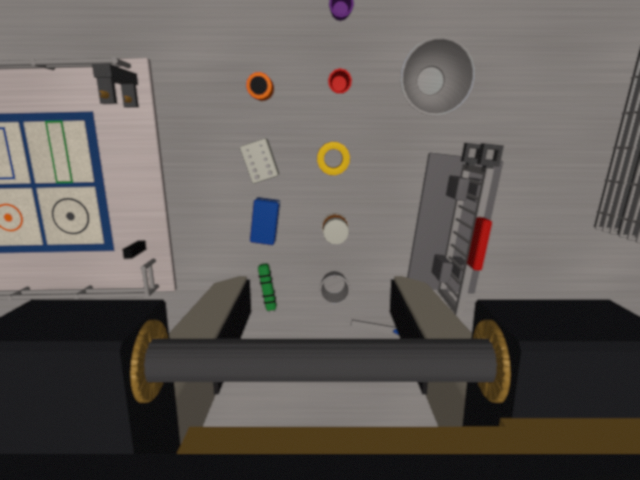

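This view shows everything: handle (481,244), sockets (470,152)/(490,155), pintle arms (105,90)/(128,95), block (259,160), box (264,221).

```bash
python3 - <<'E'
from meas import *
M=np.load("Mg.npy",allow_pickle=True).item(); im=cv2.imread("pics/gate1.png"); m=masks(im)
hsv=cv2.cvtColor(im,cv2.COLOR_BGR2HSV); wh=(hsv[...,2]>145)&(hsv[...,1]<60)
for n,mm,roi,k,z in [("grip",m["green"],(250,255,285,315),9,.016),("box",m["blue"],(240,190,290,250),3,.026),("white",wh,(235,130,285,190),9,.023),("can",m["orange"],(240,65,280,105),3,.03),("red",m["red"],(320,60,360,100),3,.028),("handle",m["red"],(460,200,510,285),3,.104)]:
    c=blob(mm,roi,k); print(n,rect("wrist",M,c,z) if c is not None else None)
print("steel",ray("wrist",(334,287),.032,M)[0].round(4), ray("wrist",(218.4,207.6),.032,np.load("Mk.npy",allow_pickle=True).item())[0].round(4))
a=cv2.resize(im[55:110,85:145],None,fx=6,fy=6,interpolation=cv2.INTER_CUBIC); b=cv2.resize(im[135:190,450:510],None,fx=6,fy=6,interpolation=cv2.INTER_CUBIC)
cv2.imwrite("pics/cr2.png",np.hstack([a,b]))
E
```

```text
grip rect c=(0.4144,-0.1129) 0.0695x0.0152 ang=8.9deg circ=(0.4142,-0.1114) R=0.0349 n=102
box rect c=(0.5118,-0.1129) 0.0604x0.0329 ang=-7.7deg circ=(0.5116,-0.1123) R=0.0325 n=126
white rect c=(0.5910,-0.1075) 0.0481x0.0340 ang=18.0deg circ=(0.5914,-0.1078) R=0.0283 n=117
can rect c=(0.6812,-0.1125) 0.0317x0.0310 ang=88.5deg circ=(0.6805,-0.1129) R=0.0169 n=76
red rect c=(0.6881,-0.2105) 0.0281x0.0274 ang=-89.8deg circ=(0.6876,-0.2105) R=0.0144 n=67
handle rect c=(0.5020,-0.3698) 0.0621x0.0192 ang=-5.9deg circ=(0.5019,-0.3690) R=0.0314 n=123
steel [ 0.4213 -0.2071  0.032 ] [ 0.4185 -0.2079  0.032 ]
```

View pics/cr2.png

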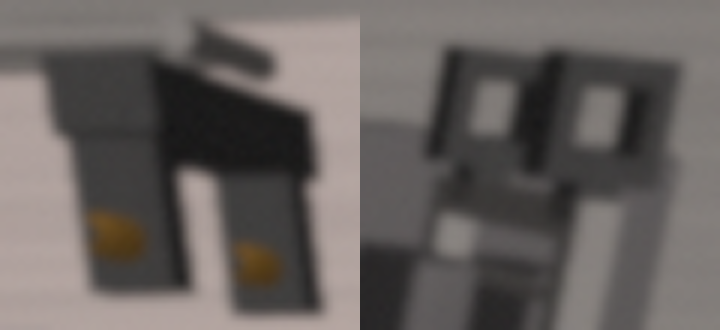

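Request:
jog_arm(
  steps=[-0.008,-0.0155,0.06,0,0,0,-0.008,-0.0155,0.06,0,0,0,-0.008,-0.0155,0.06,0,0,0,-0.008,-0.0155,0.06,0,0,0,-0.007,-0.015,0.06,0,0,0,0,0,0,0,0,0.133,0,0,0,0,0,0],
)

```text
time: 4.18
tcp_pos: [0.511, -0.1125, 0.0784]
ee_rot: [0.998, -0.064, -0.0, -0.0]
contact_force: [0.3, -0.4, -0.6]
finger_gap: 0.668
finger_force: 0.0
```

Request:
jog_arm(
  steps=[0,0,0.036,0,0,0,0,0,0.036,0,0,0,0,0,0,0,0,0],
)

```text
time: 4.55
tcp_pos: [0.5102, -0.1127, 0.0057]
ee_rot: [0.998, -0.064, -0.001, -0.0]
contact_force: [-0.2, -0.0, 0.6]
finger_gap: 0.666
finger_force: 0.0
```

Request:
jog_arm(
  steps=[0,0,0,0,0,0,0,0,0,0,0,0,0,0,0,0,0,0,0,0,0,0,0,0,0,0,-0.05,0,0,0,0,0,-0.05,0,0,0,0,0,0,0,0,-0.158,0,0,0,0,0,0],
  jaw=255,
  newtons=20,
)

```text
time: 5.55
tcp_pos: [0.5109, -0.113, 0.107]
ee_rot: [1.0, 0.012, 0.0, 0.0]
contact_force: [0.8, -0.5, -0.1]
finger_gap: 0.364
finger_force: 20.0
```

```bash
python3 - <<'E'
from h import *
M=np.load("Mg.npy",allow_pickle=True).item()
print("high z.085",ray("wrist",(104.7,94.5),.085,M)[0],"low z.03",ray("wrist",(128,98.8),.030,M)[0])
# socket tops: high socket top z=.077+stand offset; holes crop2
for n,u,z in [("hi",(450+600/6-60,135+117/6),.0),]: pass
E
```

```text
high z.085 [0.66477797 0.04873006 0.085     ] low z.03 [0.66529041 0.04891046 0.03      ]
```

Request:
jog_arm(
  steps=[0.0161,-0.0585,0,0,0,0,0.0161,-0.0585,0,0,0,0,0.0161,-0.0585,0,0,0,0,0.0161,-0.0585,0,0,0,0,0.0161,-0.0585,0,0,0,0,0.0161,-0.0585,0,0,0,0,0,0,0.04,0,0,0,0,0,0.03,0,0,0,0,0,0.018,0,0,0,0,0,0,0,0,0],
)

```text
time: 6.8
tcp_pos: [0.5983, 0.2401, 0.0175]
ee_rot: [1.0, 0.012, -0.001, 0.0]
contact_force: [-0.4, 0.0, 0.1]
finger_gap: 0.362
finger_force: 20.0
```

Request:
jog_arm(
  steps=[0,0,0,0,0,0,0,0,0,0,0,0,0,0,-0.045,0,0,0,0,0,-0.045,0,0,0,-0.0026,0.058,0,0,0,0,-0.0026,0.058,0,0,0,0,-0.0026,0.058,0,0,0,0,-0.0026,0.058,0,0,0,0,-0.0026,0.058,0,0,0,0,-0.0027,0.0575,0,0,0,0],
  jaw=118,
)

```text
time: 8.05
tcp_pos: [0.5917, -0.1094, 0.1094]
ee_rot: [1.0, 0.012, 0.001, 0.0]
contact_force: [1.1, 0.0, 0.7]
finger_gap: 0.536
finger_force: 0.0
```

Request:
jog_arm(
  steps=[0,0,0,0,0,-0.1445,0,0,0,0,0,-0.1445,0,0,0.05,0,0,0,0,0,0.03,0,0,0,0,0,0.02,0,0,0,0,0,0,0,0,0],
  jaw=90,
)

```text
time: 8.8
tcp_pos: [0.5914, -0.1074, 0.008]
ee_rot: [0.988, 0.156, -0.001, -0.0]
contact_force: [0.4, 0.4, 0.5]
finger_gap: 0.644
finger_force: 0.0
```

Request:
jog_arm(
  steps=[0,0,0,0,0,0,0,0,0,0,0,0,0,0,0,0,0,0,0,0,0,0,0,0,0,0,-0.05,0,0,0,0,0,-0.05,0,0,0,0,0,0,0,0,0.1445,0,0,0,0,0,0.1445,0,0,0,0,0,0],
  jaw=255,
)

```text
time: 9.93
tcp_pos: [0.5916, -0.1074, 0.1087]
ee_rot: [1.0, 0.013, -0.0, -0.0]
contact_force: [-0.4, -0.7, -0.4]
finger_gap: 0.384
finger_force: 20.0
```

Request:
jog_arm(
  steps=[-0.0086,-0.0541,0,0,0,0,-0.0086,-0.0541,0,0,0,0,-0.0086,-0.0541,0,0,0,0,-0.0086,-0.0541,0,0,0,0,-0.0086,-0.0541,0,0,0,0,-0.0086,-0.0541,0,0,0,0,-0.0086,-0.0541,0,0,0,0,-0.0085,-0.0541,0,0,0,0,0,0,0.05,0,0,0,0,0,0.02,0,0,0],
)

```text
time: 11.18
tcp_pos: [0.5106, 0.3231, 0.0362]
ee_rot: [1.0, 0.014, -0.002, 0.001]
contact_force: [-0.0, 0.3, -0.4]
finger_gap: 0.384
finger_force: 20.0
```

Request:
jog_arm(
  steps=[0,0,0.0185,0,0,0,0,0,0,0,0,0],
)

```text
time: 11.42
tcp_pos: [0.5125, 0.3229, 0.0198]
ee_rot: [1.0, 0.013, -0.0, 0.0]
contact_force: [0.4, -0.1, -1.1]
finger_gap: 0.382
finger_force: 20.0
```

Request:
jog_arm(
  steps=[0,0,0,0,0,0,0,0,0,0,0,0,0,0,-0.045,0,0,0,0,0,-0.045,0,0,0,0.0197,0.055,0,0,0,0,0.0197,0.055,0,0,0,0,0.0197,0.055,0,0,0,0,0.0197,0.055,0,0,0,0,0.0197,0.055,0,0,0,0,0.0197,0.055,0,0,0,0],
  jaw=110,
)

```text
time: 12.68
tcp_pos: [0.6393, -0.0054, 0.1109]
ee_rot: [1.0, 0.013, 0.001, 0.0]
contact_force: [0.2, -0.2, 0.1]
finger_gap: 0.57
finger_force: 0.0
```

Request:
jog_arm(
  steps=[0.0197,0.055,0,0,0,0,0.0197,0.055,0,0,0,0,0,0,0.05,0,0,0,0,0,0.03,0,0,0,0,0,0.02,0,0,0,0,0,0,0,0,0],
  jaw=90,
)

```text
time: 13.42
tcp_pos: [0.6804, -0.1122, 0.0094]
ee_rot: [1.0, 0.013, -0.001, -0.0]
contact_force: [1.3, -0.6, 0.9]
finger_gap: 0.653
finger_force: 0.0
```

Request:
jog_arm(
  steps=[0,0,0,0,0,0,0,0,0,0,0,0,0,0,0,0,0,0,0,0,0,0,0,0,0,0,-0.05,0,0,0,0,0,-0.05,0,0,0,0,0,0,0,0,0],
  jaw=255,
)

```text
time: 14.3
tcp_pos: [0.6829, -0.1128, 0.1146]
ee_rot: [1.0, 0.013, 0.004, 0.001]
contact_force: [-1.0, -0.1, -1.8]
finger_gap: 0.338
finger_force: 20.0
```

Request:
jog_arm(
  steps=[-0.0226,-0.0507,0,0,0,0,-0.0226,-0.0507,0,0,0,0,-0.0226,-0.0507,0,0,0,0,-0.0226,-0.0507,0,0,0,0,-0.0226,-0.0507,0,0,0,0,-0.0225,-0.0506,0,0,0,0,-0.0225,-0.0506,0,0,0,0,0,0,0.05,0,0,0,0,0,0.025,0,0,0,0,0,0.0135,0,0,0],
)

```text
time: 15.55
tcp_pos: [0.5128, 0.2379, 0.0197]
ee_rot: [1.0, 0.013, -0.001, 0.0]
contact_force: [-4.2, -4.6, 32.4]
finger_gap: 0.335
finger_force: 20.0
```

Request:
jog_arm(
  steps=[0,0,0,0,0,0],
)

```text
time: 15.68
tcp_pos: [0.5136, 0.238, 0.0208]
ee_rot: [1.0, 0.013, -0.001, 0.0]
contact_force: [0.3, 0.2, -0.2]
finger_gap: 0.341
finger_force: 20.0
```

Request:
jog_arm(
  steps=[0,0,0,0,0,0,0,0,0,0,0,0,0,0,-0.045,0,0,0,0,0,-0.045,0,0,0,0.0202,0.0566,0,0,0,0,0.0202,0.0566,0,0,0,0,0.0202,0.0566,0,0,0,0,0.0202,0.0566,0,0,0,0,0.0203,0.0566,0,0,0,0,0.0203,0.0566,0,0,0,0],
  jaw=125,
)

```text
time: 16.92
tcp_pos: [0.6444, -0.1003, 0.1122]
ee_rot: [1.0, 0.013, 0.0, 0.0]
contact_force: [0.4, -0.1, -0.4]
finger_gap: 0.512
finger_force: 0.0
```

Request:
jog_arm(
  steps=[0.0203,0.0566,0,0,0,0,0.0203,0.0565,0,0,0,0,0,0,0.05,0,0,0,0,0,0.03,0,0,0,0,0,0.02,0,0,0,0,0,0,0,0,0],
  jaw=105,
)

```text
time: 17.68
tcp_pos: [0.6868, -0.2099, 0.0108]
ee_rot: [1.0, 0.013, -0.001, -0.0]
contact_force: [0.6, 0.4, 1.2]
finger_gap: 0.589
finger_force: 0.0
```

Request:
jog_arm(
  steps=[0,0,0,0,0,0,0,0,0,0,0,0,0,0,0,0,0,0,0,0,0,0,0,0,0,0,-0.05,0,0,0,0,0,-0.05,0,0,0,0,0,0,0,0,0],
  jaw=255,
  newtons=12,
)

```text
time: 18.55
tcp_pos: [0.6893, -0.2109, 0.1164]
ee_rot: [1.0, 0.013, 0.003, 0.001]
contact_force: [0.8, 0.2, -1.1]
finger_gap: 0.307
finger_force: 12.0
```

Request:
jog_arm(
  steps=[-0.0085,-0.0598,0,0,0,0,-0.0085,-0.0598,0,0,0,0,-0.0085,-0.0598,0,0,0,0,-0.0085,-0.0598,0,0,0,0,-0.0085,-0.0598,0,0,0,0,-0.0085,-0.0598,0,0,0,0,-0.0085,-0.0598,0,0,0,0,-0.0085,-0.0598,0,0,0,0,-0.0086,-0.0597,0,0,0,0,0,0,0.04,0,0,0],
)

```text
time: 19.8
tcp_pos: [0.597, 0.3304, 0.0728]
ee_rot: [1.0, 0.015, 0.002, -0.001]
contact_force: [0.4, -0.7, -1.8]
finger_gap: 0.304
finger_force: 12.0
```

Request:
jog_arm(
  steps=[0,0,0.03,0,0,0,0,0,0.012,0,0,0,0,0,0.006,0,0,0,0,0,0,0,0,0],
)

```text
time: 20.3
tcp_pos: [0.5974, 0.3257, 0.0241]
ee_rot: [1.0, 0.013, 0.0, -0.0]
contact_force: [0.5, 1.3, -1.1]
finger_gap: 0.307
finger_force: 12.0
```

Request:
jog_arm(
  steps=[0,0,0.0025,0,0,0,0,0,0,0,0,0],
)

```text
time: 20.55
tcp_pos: [0.5978, 0.3259, 0.0224]
ee_rot: [1.0, 0.013, 0.001, -0.0]
contact_force: [-0.6, -1.9, 4.8]
finger_gap: 0.306
finger_force: 12.0
```

Request:
jog_arm(
  steps=[0,0,0,0,0,0,0,0,0,0,0,0,0,0,-0.045,0,0,0,0,0,-0.045,0,0,0,-0.0243,0.0542,0,0,0,0,-0.0243,0.0542,0,0,0,0,-0.0243,0.0542,0,0,0,0,-0.0243,0.0542,0,0,0,0,-0.0243,0.0542,0,0,0,0,-0.0243,0.0542,0,0,0,0],
  jaw=132,
)

```text
time: 21.8
tcp_pos: [0.4587, -0.0045, 0.1113]
ee_rot: [1.0, 0.013, 0.0, 0.0]
contact_force: [0.8, 0.6, 1.0]
finger_gap: 0.484
finger_force: 0.0
```

Request:
jog_arm(
  steps=[-0.0242,0.0542,0,0,0,0,-0.0242,0.0542,0,0,0,0,0,0,0.04,0,0,-0.129,0,0,0.04,0,0,0,0,0,0.02,0,0,0,0,0,0,0,0,0],
  jaw=145,
)

```text
time: 22.55
tcp_pos: [0.4132, -0.1124, 0.0103]
ee_rot: [0.997, 0.077, -0.001, -0.001]
contact_force: [-0.1, -1.0, 0.2]
finger_gap: 0.433
finger_force: 0.0
```

Lower 5 mm more, then grip and lift.

Request:
jog_arm(
  steps=[0.001,0,0.005,0,0,0,0,0,0,0,0,0],
)

```text
time: 22.8
tcp_pos: [0.4154, -0.1126, 0.0066]
ee_rot: [0.997, 0.077, 0.0, 0.0]
contact_force: [1.1, 0.1, 1.0]
finger_gap: 0.433
finger_force: 0.0
```

Request:
jog_arm(
  steps=[0,0,0,0,0,0,0,0,0,0,0,0,0,0,0,0,0,0,0,0,0,0,0,0,0,0,-0.05,0,0,0,0,0,-0.05,0,0,0,0,0,0,0,0,0.129,0,0,0,0,0,0],
  jaw=255,
  newtons=20,
)

```text
time: 23.8
tcp_pos: [0.4149, -0.1125, 0.1064]
ee_rot: [1.0, 0.013, 0.0, 0.0]
contact_force: [-0.1, 0.1, -0.5]
finger_gap: 0.166
finger_force: 20.0
```

Request:
jog_arm(
  steps=[0.0322,-0.0439,0,0,0,0,0.0322,-0.0439,0,0,0,0,0.0322,-0.0439,0,0,0,0,0.0321,-0.0438,0,0,0,0,0.0321,-0.0438,0,0,0,0,0.0321,-0.0438,0,0,0,0,0,0,0.045,0,0,0,0,0,0.03,0,0,0,0,0,0.009,0,0,0,0,0,0.003,0,0,0],
)

```text
time: 25.05
tcp_pos: [0.6011, 0.1553, 0.0189]
ee_rot: [1.0, 0.013, -0.0, 0.0]
contact_force: [-0.6, -0.2, 0.2]
finger_gap: 0.172
finger_force: 20.0
```

Request:
jog_arm(
  steps=[0,0,0.0015,0,0,0,0,0,0,0,0,0],
)

```text
time: 25.3
tcp_pos: [0.6016, 0.1554, 0.0185]
ee_rot: [1.0, 0.013, 0.001, -0.0]
contact_force: [-0.2, 0.8, -0.5]
finger_gap: 0.168
finger_force: 20.0
```

Request:
jog_arm(
  steps=[0,0,0,0,0,0,0,0,0,0,0,0,0,0,-0.045,0,0,0,0,0,-0.045,0,0,0,-0.0272,0.0512,0,0,0,0,-0.0272,0.0512,0,0,0,0,-0.0272,0.0512,0,0,0,0,-0.0272,0.0512,0,0,0,0,-0.0272,0.0512,0,0,0,0,-0.0272,0.0512,0,0,0,0],
  jaw=150,
)

```text
time: 26.55
tcp_pos: [0.4449, -0.1574, 0.108]
ee_rot: [1.0, 0.013, 0.0, 0.0]
contact_force: [0.8, -0.3, -0.1]
finger_gap: 0.411
finger_force: 0.0
```

Request:
jog_arm(
  steps=[-0.0273,0.0512,0,0,0,0,0,0,0,0,0,0,0,0,0.02,0,0,0,0,0,0.04,0,0,0,0,0,0.036,0,0,0,0,0,0,0,0,0],
  jaw=60,
)

```text
time: 27.3
tcp_pos: [0.4189, -0.2063, 0.0102]
ee_rot: [1.0, 0.013, -0.002, -0.001]
contact_force: [0.5, -0.9, -0.5]
finger_gap: 0.766
finger_force: 0.0
```

Request:
jog_arm(
  steps=[0,0,0,0,0,0,0,0,0,0,0,0,0,0,0,0,0,0,0,0,0,0,0,0,0,0,-0.05,0,0,0,0,0,-0.05,0,0,0,0,0,0,0,0,0],
  jaw=255,
  newtons=12,
)

```text
time: 28.18
tcp_pos: [0.4213, -0.2087, 0.1147]
ee_rot: [1.0, 0.013, 0.003, 0.002]
contact_force: [-0.6, 0.1, 0.1]
finger_gap: 0.063
finger_force: 0.0
```

The grip closed on nothing, so the cup may have been knocked. Look again.

```bash
python3 - <<'E'
from h import *
im,M=snap("wrist","w3"); im2,_=snap("side","s3")
cv2.imwrite("pics/v3.png",np.hstack([cv2.resize(im[:, :],(400,300)),im2[200:500,200:600][:, :400][:300] if im2[200:500].shape[0]==300 else cv2.resize(im2[180:480,180:580],(400,300))]))
print(r.sense()["finger_gap"])
E
```

```text
0.013403711832528389
```

View pics/v3.png

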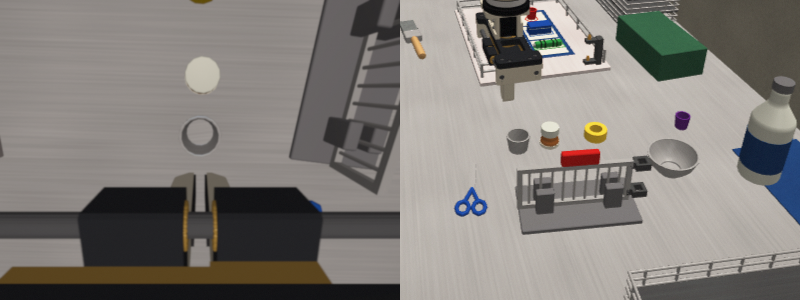

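The cup now stands upright about 30 mm further toward the jar, at wrist (320,218). I'll measure it in both views.

```bash
python3 - <<'E'
from meas import *
M=r.camera_model("wrist"); im=cv2.imread("pics/w3.png"); print("rim",ray("wrist",[(320,217),(320,190),(291,217),(349,217)],.032).round(4).tolist())
g=cv2.medianBlur(cv2.cvtColor(im,cv2.COLOR_BGR2GRAY),5)
c=cv2.HoughCircles(g[170:265,270:370],cv2.HOUGH_GRADIENT,1,20,param1=60,param2=15,minRadius=20,maxRadius=38); print(c)
if c is not None:
    for x,y,R in c[0]: print(ray("wrist",(x+270,y+170),.032)[0].round(4),R)
print("side",ray("side",(298,317),.028)[0].round(4), r.sense()["tcp_pos"])
E
```

```text
rim [[0.4409, -0.2058, 0.032], [0.458, -0.2053, 0.032], [0.4404, -0.1875, 0.032], [0.4414, -0.2241, 0.032]]
[[[50.5 47.5 29.4]]]
[ 0.4406 -0.2061  0.032 ] 29.4
side [ 0.44   -0.2105  0.028 ] [ 0.41965647 -0.20762722  0.11163414]
```

Request:
jog_arm(
  steps=[0.021,0,0,0,0,0,0,0,0,0,0,0,0,0,0,0,0,0,0,0,0,0,0,0,0,0,0,0,0,0,0,0,0.04,0,0,0,0,0,0.04,0,0,0,0,0,0.018,0,0,0,0,0,0,0,0,0],
  jaw=60,
)

```text
time: 29.4
tcp_pos: [0.4399, -0.2068, 0.0128]
ee_rot: [1.0, 0.013, -0.001, -0.001]
contact_force: [0.8, -0.4, 0.3]
finger_gap: 0.761
finger_force: 0.0
```

Request:
jog_arm(
  steps=[0,0,0,0,0,0,0,0,0,0,0,0,0,0,0,0,0,0,0,0,0,0,0,0,0,0,0,0,0,0],
  jaw=255,
  newtons=12,
)

```text
time: 30.02
tcp_pos: [0.441, -0.2074, 0.0141]
ee_rot: [1.0, 0.013, 0.0, 0.0]
contact_force: [-0.8, 0.4, 7.6]
finger_gap: 0.464
finger_force: 12.0
```

Request:
jog_arm(
  steps=[0,0,-0.04,0,0,0,0,0,-0.06,0,0,0,0.0121,-0.0512,0,0,0,0,0.0121,-0.0512,0,0,0,0,0.0121,-0.0512,0,0,0,0,0.0121,-0.0512,0,0,0,0,0.0121,-0.0512,0,0,0,0,0.0121,-0.0512,0,0,0,0,0.012,-0.0511,0,0,0,0,0,0,0,0,0,0],
)

```text
time: 31.28
tcp_pos: [0.5163, 0.1559, 0.1135]
ee_rot: [1.0, 0.014, 0.0, -0.0]
contact_force: [-0.8, -0.4, -1.6]
finger_gap: 0.46
finger_force: 12.0
```

Request:
jog_arm(
  steps=[0,0,0.04,0,0,0,0,0,0.03,0,0,0,0,0,0.01,0,0,0,0,0,0.006,0,0,0,0,0,0,0,0,0],
)

```text
time: 31.9
tcp_pos: [0.5166, 0.153, 0.0282]
ee_rot: [1.0, 0.013, 0.0, -0.0]
contact_force: [0.4, 0.4, -0.8]
finger_gap: 0.463
finger_force: 12.0
```

Request:
jog_arm(
  steps=[0,0,0.003,0,0,0,0,0,0,0,0,0],
)

```text
time: 32.15
tcp_pos: [0.5164, 0.1532, 0.0249]
ee_rot: [1.0, 0.013, 0.0, -0.0]
contact_force: [-0.5, -0.1, -0.8]
finger_gap: 0.464
finger_force: 12.0
```

Request:
jog_arm(
  steps=[0,0,0,0,0,0,0,0,0,0,0,0,0,0,0,0,0,0,0,0,-0.04,0,0,0,0,0,-0.06,0,0,0,-0.02,-0.025,-0.05,0,0,0,-0.02,-0.025,-0.05,0,0,0,-0.02,-0.02,-0.05,0,0,0,0,0,-0.05,0,0,0,0,0,0,0,0,0],
  jaw=88,
)

```text
time: 33.4
tcp_pos: [0.4554, 0.2223, 0.3282]
ee_rot: [1.0, 0.013, 0.003, -0.001]
contact_force: [-0.6, -0.3, -1.1]
finger_gap: 0.653
finger_force: 0.0
```

```bash
python3 - <<'E'
from h import *
im,M=snap("wrist","w4"); np.save("M4.npy",M,allow_pickle=True); print(r.sense()["tcp_pos"])
E
```

```text
[0.45473268 0.22186086 0.32569684]
```

View pics/w4.png

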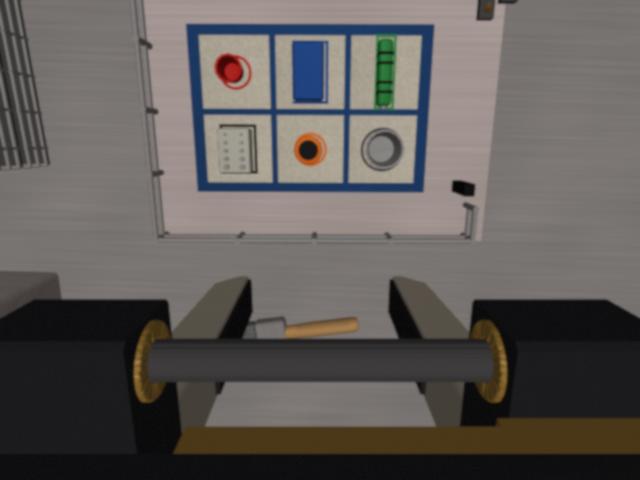

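All pieces stand on their cards. The red cup (232,70) looks a little left of its circle, so check it.

```bash
python3 - <<'E'
from meas import *
M=np.load("M4.npy",allow_pickle=True).item(); im=cv2.imread("pics/w4.png"); m=masks(im)
hsv=cv2.cvtColor(im,cv2.COLOR_BGR2HSV); wh=(hsv[...,2]>150)&(hsv[...,1]<60)
for n,mm,roi,k,z in [("grip .6011 .1553",m["green"],(365,30,400,110),9,.027),("box .599 .2404",m["blue"],(285,38,330,106),1,.037),("can .514 .2383",m["orange"],(285,125,335,170),3,.041),("red .597 .3255",m["red"],(210,45,255,95),1,.038)]:
    c=blob(mm,roi,k); print(n,rect("wrist",M,c,z))
E=[(.597,.3255),(.599,.2404),(.6011,.1553),(.512,.3234),(.514,.2383),(.5161,.1532)]
for (x,y),h in zip(E,[.028,.026,.016,.022,.03,.032]): print(proj("wrist",[(x,y,.011),(x,y,.011+h)],M).round(1).tolist())
a=cv2.resize(im[35:105,200:275],None,fx=4,fy=4,interpolation=cv2.INTER_CUBIC); b=cv2.resize(im[115:185,205:280],None,fx=4,fy=4,interpolation=cv2.INTER_CUBIC)
cv2.imwrite("pics/cr4.png",np.hstack([a,b]))
E
```

```text
grip .6011 .1553 rect c=(0.5988,0.1571) 0.0771x0.0204 ang=1.0deg circ=(0.5987,0.1576) R=0.0397 n=185
box .599 .2404 rect c=(0.5948,0.2397) 0.0610x0.0349 ang=2.8deg circ=(0.5949,0.2392) R=0.0350 n=185
can .514 .2383 rect c=(0.5145,0.2372) 0.0348x0.0336 ang=1.6deg circ=(0.5146,0.2371) R=0.0179 n=90
red .597 .3255 rect c=(0.5937,0.3222) 0.0376x0.0341 ang=89.2deg circ=(0.5944,0.3221) R=0.0199 n=98
[[234.7, 72.1], [229.2, 67.7]]
[[309.5, 72.4], [308.8, 68.4]]
[[384.3, 72.6], [386.6, 70.1]]
[[238.2, 148.7], [234.2, 149.1]]
[[309.7, 149.0], [309.0, 149.6]]
[[381.4, 149.2], [385.6, 149.8]]
```

View pics/cr4.png

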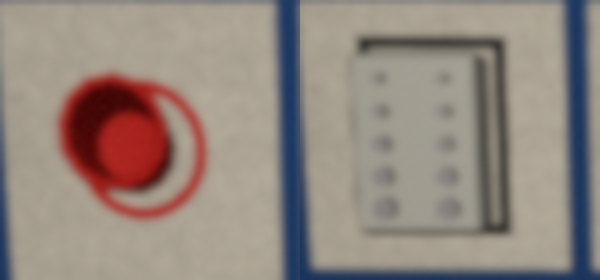

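All errors look under 5 mm, so I leave the pieces as they are. Now I move over the gate for a close view.

Request:
jog_arm(
  steps=[-0.001,0.0592,0.007,0,0,0,-0.001,0.0592,0.007,0,0,0,-0.001,0.0592,0.007,0,0,0,-0.001,0.0592,0.007,0,0,0,-0.001,0.0592,0.007,0,0,0,-0.001,0.0592,0.007,0,0,0,-0.001,0.0592,0.007,0,0,0,-0.001,0.0592,0.007,0,0,0,-0.001,0.0592,0.007,0,0,0,-0.001,0.0592,0.007,0,0,0],
)

```text
time: 34.7
tcp_pos: [0.4585, -0.3722, 0.2525]
ee_rot: [1.0, 0.012, -0.001, -0.001]
contact_force: [0.3, 1.2, 0.2]
finger_gap: 0.654
finger_force: 0.0
```

Request:
jog_arm(
  steps=[0,0,0,0,0,0.128,0,0,0,0,0,0,0,0,0,0,0,0],
)

```text
time: 35.08
tcp_pos: [0.4593, -0.3698, 0.254]
ee_rot: [0.999, -0.05, -0.0, -0.0]
contact_force: [-0.6, 0.4, 0.9]
finger_gap: 0.655
finger_force: 0.0
```

```bash
python3 - <<'E'
from meas import *
im,M=snap("wrist","w5"); np.save("M5.npy",M,allow_pickle=True); print(r.sense()["tcp_pos"],r.sense()["ee_rot"])
m=masks(im)
c=blob(m["red"],(0,0,640,300),3); print(cv2.boundingRect(c),rect("wrist",M,c,.106))
cw=c[:,0,:].mean(0)
def cen(n):
    i=r.read_camera(n); k=masks(i)["red"].astype(np.uint8); cs=cv2.findContours(k,0,1)[0]
    b=sorted(cs,key=cv2.contourArea)[-4:]; return [(cv2.contourArea(x),cv2.boundingRect(x)) for x in b]
print(cen("side"),cen("scene"))
E
```

```text
[ 0.45943712 -0.36978113  0.25426226] [ 9.98752996e-01 -4.99234016e-02 -2.43994252e-04 -2.19400771e-04]
(310, 134, 16, 77) rect c=(0.5022,-0.3704) 0.0590x0.0120 ang=-5.6deg circ=(0.5022,-0.3703) R=0.0300 n=175
[(0.0, (305, 199, 1, 1)), (90.5, (306, 187, 12, 14)), (427.0, (168, 55, 26, 21)), (553.5, (341, 329, 39, 18))] [(97.0, (458, 217, 11, 13)), (157.0, (160, 288, 15, 28)), (1710.5, (573, 4, 67, 43))]
```

View pics/w5.png

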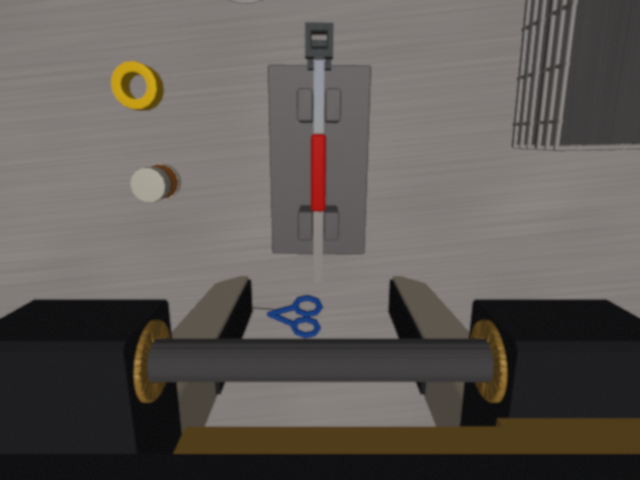

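The close view shows the handle at (318,172), measuring 59x12 mm as it should, with the upper socket at (319,40). The gate lies along the tool's x axis.

```bash
python3 - <<'E'
from h import *
M=np.load("M5.npy",allow_pickle=True).item()
for n,u in (("side",(360.5,338)),("scene",(167.5,302))):
    for z in (.088,.093,.098): print(n,z,ray(n,u,z)[0].round(4))
h=ray("wrist",(318,172),.106,M)[0]
for z in (.077,.082): 
    s=ray("wrist",(319,40),z,M)[0]; print(s.round(4),np.linalg.norm((s-h)[:2]))
# leaf ends
print("leaf end +x",ray("wrist",(318.5,58),.082,M)[0],"-x",ray("wrist",(318,284),.082,M)[0])
E
```

```text
side 0.088 [ 0.5065 -0.36    0.088 ]
side 0.093 [ 0.5043 -0.3656  0.093 ]
side 0.098 [ 0.502  -0.3713  0.098 ]
scene 0.088 [ 0.4898 -0.3683  0.088 ]
scene 0.093 [ 0.4947 -0.3692  0.093 ]
scene 0.098 [ 0.4995 -0.3701  0.098 ]
[ 0.6033 -0.3815  0.077 ] 0.1010083715710323
[ 0.6022 -0.3814  0.082 ] 0.09992200333014127
leaf end +x [ 0.58934913 -0.37974338  0.082     ] -x [ 0.40102601 -0.36054424  0.082     ]
```

Request:
jog_arm(
  steps=[0.043,-0.0038,0.04,0,0,0,0,0,0.06,0,0,0,0,0,0,0,0,0],
  jaw=150,
)

```text
time: 35.6
tcp_pos: [0.501, -0.3691, 0.151]
ee_rot: [0.999, -0.051, -0.003, -0.002]
contact_force: [-0.9, 0.5, -0.6]
finger_gap: 0.421
finger_force: 0.0
```

Request:
jog_arm(
  steps=[0,0,0.045,0,0,0,0,0,0.03,0,0,0,0,0,0,0,0,0],
)

```text
time: 35.98
tcp_pos: [0.5025, -0.3711, 0.0805]
ee_rot: [0.999, -0.051, -0.0, -0.0]
contact_force: [0.0, -1.0, -0.1]
finger_gap: 0.413
finger_force: 0.0
```

Request:
jog_arm(
  steps=[0,0,0,0,0,0,0,0,0,0,0,0,0,0,0,0,0,0,0,0,0,0,0,0,0,0,0,0,0,0,0,0,0,0,0,0],
  jaw=255,
  newtons=50,
)

```text
time: 36.72
tcp_pos: [0.503, -0.3718, 0.0807]
ee_rot: [0.999, -0.051, 0.001, 0.001]
contact_force: [-2.5, -1.6, 6.5]
finger_gap: 0.127
finger_force: 50.0
```

Request:
jog_arm(
  steps=[0,0,-0.01,0,0,0,0,0,-0.02,0,0,0,0,0,-0.03,0,0,0,0,0,-0.04,0,0,0,0,0,0,0,0,0,0,0,0,0,0,0],
)

```text
time: 37.48
tcp_pos: [0.5021, -0.3706, 0.1788]
ee_rot: [0.999, -0.051, -0.001, -0.0]
contact_force: [0.5, 0.6, -3.6]
finger_gap: 0.126
finger_force: 50.0
```

```bash
python3 - <<'E'
from h import *
im,M=snap("wrist","w6"); np.save("M6.npy",M,allow_pickle=True); s=r.sense(); print(s["tcp_pos"],s["ee_rot"],s["contact_force"])
i2,_=snap("side","s6")
cv2.imwrite("pics/v6.png",np.hstack([im[0:300,220:420],i2[100:400,200:600]]))
E
```

```text
[ 0.50200569 -0.37045566  0.17826042] [ 9.98682590e-01 -5.12992900e-02 -9.33908495e-04 -7.71355437e-04] [ 0.80569231  0.29013905 -3.40488432]
```

View pics/v6.png

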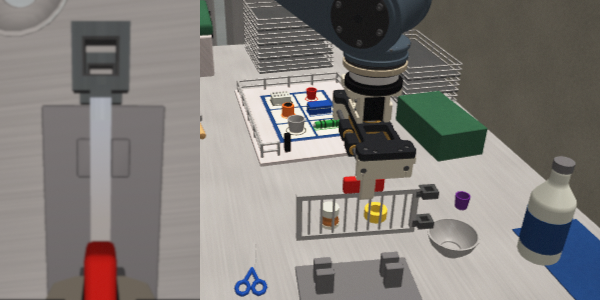

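The gate hangs level in the grip, with the upper socket hole near wrist (321,45). Now to the pre-approach point outside the gateway.

Request:
jog_arm(
  steps=[0,0,0,0,0,-0.064,0,0,0,0,0,-0.064,0.0106,-0.051,0,0,0,0,0.0106,-0.051,0,0,0,0,0.0106,-0.051,0,0,0,0,0.0106,-0.051,0,0,0,0,0.0106,-0.051,0,0,0,0,0.0105,-0.051,0,0,0,0,0.0105,-0.051,0,0,0,0,0,0,0,0,0,0],
)

```text
time: 38.83
tcp_pos: [0.5673, -0.0093, 0.1784]
ee_rot: [1.0, 0.015, -0.001, -0.0]
contact_force: [-0.2, -1.1, -3.7]
finger_gap: 0.125
finger_force: 50.0
```

Request:
jog_arm(
  steps=[0,0,0,0,0,0,0,0,0,0,0,0],
)

```text
time: 39.08
tcp_pos: [0.5673, -0.0134, 0.1792]
ee_rot: [1.0, 0.012, -0.0, 0.0]
contact_force: [-0.4, -0.1, -2.9]
finger_gap: 0.129
finger_force: 50.0
```

```bash
python3 - <<'E'
from h import *
im,M=snap("wrist","w7"); np.save("M7.npy",M,allow_pickle=True); s=r.sense(); print(s["tcp_pos"],s["ee_rot"])
hsv=cv2.cvtColor(im,cv2.COLOR_BGR2HSV)
for e in [(.665,.049,.085),(.665,.049,.030),(.667,-.0095,.18)]: print(e,proj("wrist",e,M).round(1))
b=((abs(hsv[...,0].astype(int)-20)<8)&(hsv[...,1]>100)&(hsv[...,2]>40)); b[290:]=0
n,l,st,c=cv2.connectedComponentsWithStats(b.astype(np.uint8))
for i in range(1,n):
    if st[i,4]>8: print(st[i],c[i].round(1))
cv2.imwrite("pics/v7.png",cv2.resize(im[0:180,140:400],None,fx=3,fy=3,interpolation=cv2.INTER_CUBIC))
E
```

```text
[ 0.5673502  -0.01337068  0.17936687] [ 9.99928973e-01  1.19153653e-02 -2.70254533e-04  8.49817975e-06]
(0.665, 0.049, 0.085) [[225.4  88.5]]
(0.665, 0.049, 0.03) [[242.3  97.2]]
(0.667, -0.0095, 0.18) [[319.8  57.7]]
[216  80  15  15 129] [223.7  87.7]
[239  91   7  11  59] [241.9  96.3]
[ 518  170   64   54 2366] [550.  195.6]
[ 21 266   4   7  11] [ 22.3 268.9]
[520 280  32  10 212] [535.3 285.1]
```

View pics/v7.png

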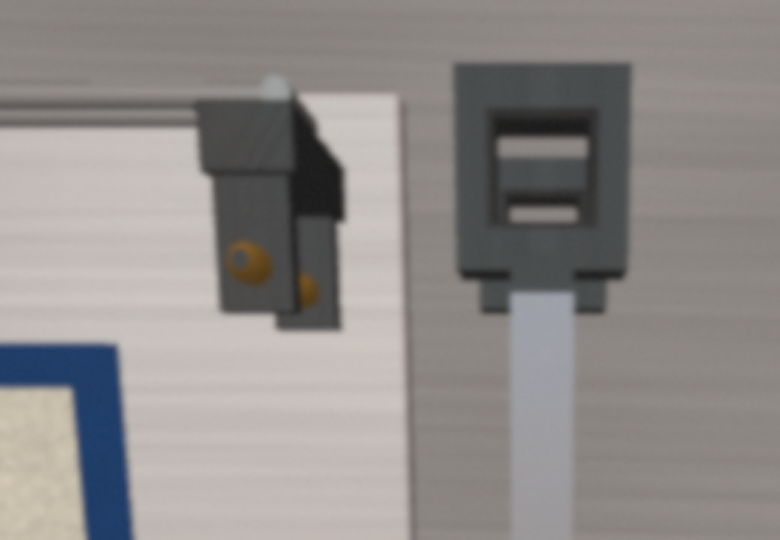

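The picture shows the upper pin tip at px (219.3,86) and the socket's top hole centre at px (321,55.7), with the outer width 58.7 px. Now the shift between them.

```bash
python3 - <<'E'
from h import *
M=np.load("M7.npy",allow_pickle=True).item(); T=np.array(M["pose"])
P=ray("wrist",[(219.3,86)],.089,M)[0]; print("pin",P, "high blob z.083",ray("wrist",(223.7,87.7),.083,M)[0],"low(part)",ray("wrist",(241,97),.03,M)[0])
for z in (.175,.178,.181,.184):
    S=ray("wrist",[(321,55.7),(140+454/3,63/3),(140+630/3,63/3),(140+458/3,272/3),(140+626/3,272/3)],z,M)
    print(z,S[0].round(4),"w",np.linalg.norm(S[1]-S[2]).round(4),np.linalg.norm(S[3]-S[4]).round(4),"len",np.linalg.norm(S[1]-S[3]).round(4))
h=r.sense()["tcp_pos"]; print(h)
E
```

```text
pin [0.66589501 0.05175688 0.089     ] high blob z.083 [0.66564024 0.05049895 0.083     ] low(part) [0.66513607 0.04994943 0.03      ]
0.175 [ 0.6686 -0.0099  0.175 ] w 0.0229 0.0228 len 0.0257
0.178 [ 0.6681 -0.0099  0.178 ] w 0.0225 0.0224 len 0.0252
0.181 [ 0.6675 -0.01    0.181 ] w 0.0221 0.022 len 0.0248
0.184 [ 0.667 -0.01   0.184] w 0.0217 0.0216 len 0.0243
[ 0.5673502  -0.01337068  0.17936687]
```

Request:
jog_arm(
  steps=[0,0,0.03,0,0,0,0,0,0.025,0,0,0,0,0,0.0145,0,0,0,0,0,0,0,0,0],
)

```text
time: 39.62
tcp_pos: [0.5672, -0.0127, 0.1095]
ee_rot: [1.0, 0.012, -0.001, -0.0]
contact_force: [1.1, -0.0, -3.7]
finger_gap: 0.123
finger_force: 50.0
```

Request:
jog_arm(
  steps=[0,-0.015,0,0,0,0,0,-0.015,0,0,0,0,0,-0.01,0,0,0,0,0,-0.01,0,0,0,0,0,-0.006,0,0,0,0,0,-0.0055,0,0,0,0,0,0,0,0,0,0,0,0,0,0,0,0],
)

```text
time: 40.62
tcp_pos: [0.566, 0.049, 0.1101]
ee_rot: [1.0, 0.013, -0.0, 0.0]
contact_force: [0.1, -0.6, -4.0]
finger_gap: 0.126
finger_force: 50.0
```

```bash
python3 - <<'E'
from h import *
im,M=snap("wrist","w8"); np.save("M8.npy",M,allow_pickle=True); s=r.sense(); print(s["tcp_pos"],s["ee_rot"],s["contact_force"],s["moment"])
hsv=cv2.cvtColor(im,cv2.COLOR_BGR2HSV)
b=((abs(hsv[...,0].astype(int)-20)<8)&(hsv[...,1]>90)&(hsv[...,2]>25)); b[150:]=0
n,l,st,c=cv2.connectedComponentsWithStats(b.astype(np.uint8))
for i in range(1,n):
    if st[i,4]>5: print(st[i],c[i].round(1))
print(proj("wrist",[(.6658,.0515,.089),(.6658,.0515,.083)],M).round(1))
E
```

```text
[0.56600328 0.04890407 0.11011563] [ 9.99921867e-01  1.25002611e-02 -3.54916166e-05  3.94504537e-05] [-0.51915661 -0.04197181 -3.30493655] [ 0.01953268 -0.01014672  0.01479245]
[315  59  18  15 152] [323.3  67. ]
[[323.1  67.3]
 [323.   69.6]]
```

```bash
python3 - <<'E'
from h import *
M=np.load("M7.npy",allow_pickle=True).item(); M8=np.load("M8.npy",allow_pickle=True).item()
print(proj("wrist",[(.6675,-.010,.1815),(.6675,-.010,.1583),(.6675,-.010,.155)],M).round(1))
im=cv2.imread("pics/w8.png"); hsv=cv2.cvtColor(im,cv2.COLOR_BGR2HSV)
t=(hsv[...,1]<70)&(hsv[...,2]>70); 
print("\n".join("".join("#" if hsv[y,x,1]>90 else ("." if hsv[y,x,2]<80 else ("+" if hsv[y,x,2]>110 else "-")) for x in range(285,360)) for y in range(18,100,2)))
E
```

```text
[[321.1  55.5]
 [321.   66.1]
 [321.   67.4]]
++++++++++++++++++-.....-...................................-++++++++++++++
+++++++++++++++++--.........................................-++++++++++++++
+++++++----------..................---.-.....................----++++++++++
+++++++--........................------.-......................--++++++++++
+++++++--..........................------......................--++++++++++
+++++++--........................-.--.--.......................--++++++++++
+++++++--..........................-----.-.....................--++++++++++
+++++++--.........................-----..-.....................--++++++++++
+++++++--......................................................--++++++++++
+++++++--......................................................--++++++++++
+++++++--......................................................--++++++++++
+++++++--......................................................--++++++++++
+++++++--......................................................-+++++++++++
+++++++--......................................................-++
[... 1361 characters left out ...]
...--+++++++++++
++++++++--.........................------......................-+++++++++++
++++++++--........................-.----.......................-+++++++++++
++++++++--..........................---.......................--+++++++++++
++++++++-.....................................................--+++++++++++
++++++++-......................................................++++++++++++
+++++++++--..................................................-+++++++++++++
+++++++++++++++-........................................-++++++++++++++++++
++++++++++++++++-.......-----------------------........--++++++++++++++++++
++++++++++++++++-......--++++++++++++++++++++++-.......--++++++++++++++++++
```

Request:
jog_arm(
  steps=[0,0.001,0,0,0,0,0,0,0.005,0,0,0,0,0,0.005,0,0,0,0,0,0.004,0,0,0,0,0,0.003,0,0,0,0,0,0.002,0,0,0,0,0,0,0,0,0],
)

```text
time: 41.55
tcp_pos: [0.566, 0.0482, 0.091]
ee_rot: [1.0, 0.013, -0.0, -0.0]
contact_force: [0.2, -0.1, -3.3]
finger_gap: 0.128
finger_force: 50.0
```

Request:
jog_arm(
  steps=[0,0,0.002,0,0,0,0,0,0.001,0,0,0,0,0,0,0,0,0],
)

```text
time: 41.92
tcp_pos: [0.566, 0.0482, 0.0881]
ee_rot: [1.0, 0.013, -0.0, -0.0]
contact_force: [-0.3, -0.2, -2.9]
finger_gap: 0.125
finger_force: 50.0
```

Request:
jog_arm(
  steps=[0,0,0.001,0,0,0,0,0,0.001,0,0,0,0,0,0,0,0,0],
)

```text
time: 42.3
tcp_pos: [0.566, 0.0482, 0.086]
ee_rot: [1.0, 0.013, -0.0, -0.0]
contact_force: [-0.4, 0.5, -3.1]
finger_gap: 0.126
finger_force: 50.0
```

Request:
jog_arm(
  steps=[0,0,0.0005,0,0,0,0,0,0.0005,0,0,0,0,0,0,0,0,0],
)

```text
time: 42.68
tcp_pos: [0.566, 0.0482, 0.0851]
ee_rot: [1.0, 0.013, -0.0, -0.0]
contact_force: [-0.2, 0.1, -3.7]
finger_gap: 0.124
finger_force: 50.0
```

Request:
jog_arm(
  steps=[0,0,0.0005,0,0,0,0,0,0.0005,0,0,0,0,0,0,0,0,0],
)

```text
time: 43.05
tcp_pos: [0.566, 0.0482, 0.0841]
ee_rot: [1.0, 0.013, -0.0, 0.0]
contact_force: [-0.5, 0.1, -4.0]
finger_gap: 0.126
finger_force: 50.0
```

Request:
jog_arm(
  steps=[0,0,0.0005,0,0,0,0,0,0.0005,0,0,0,0,0,0,0,0,0],
)

```text
time: 43.42
tcp_pos: [0.566, 0.0482, 0.0834]
ee_rot: [1.0, 0.013, 0.0, -0.0]
contact_force: [-2.9, -0.4, 2.0]
finger_gap: 0.124
finger_force: 50.0
```

The contact force changed sign at the expected height, so the gate is seated. Release and rise.

Request:
jog_arm(
  steps=[0,0,0,0,0,0,0,0,0,0,0,0,0,0,0,0,0,0,0,0,0,0,0,0,0,0,-0.02,0,0,0,0,0,-0.04,0,0,0,0,0,-0.05,0,0,0,0,0,-0.05,0,0,0,-0.04,-0.03,-0.05,0,0,0,-0.04,-0.03,0,0,0,0],
  jaw=165,
)

```text
time: 44.68
tcp_pos: [0.4897, 0.1033, 0.2904]
ee_rot: [1.0, 0.012, 0.003, -0.0]
contact_force: [1.4, 0.9, -0.1]
finger_gap: 0.358
finger_force: 0.0
```

Request:
jog_arm(
  steps=[-0.03,-0.03,-0.02,0,0,0,0,0,0,0,0,0,0,0,0,0,0,0],
)

```text
time: 45.05
tcp_pos: [0.4588, 0.1318, 0.3071]
ee_rot: [1.0, 0.013, 0.0, 0.0]
contact_force: [-0.1, -0.2, -0.7]
finger_gap: 0.349
finger_force: 0.0
```

```bash
python3 - <<'E'
from meas import *
im,M=snap("wrist","w9"); np.save("M9.npy",M,allow_pickle=True); print(r.sense()["tcp_pos"])
m=masks(im); 
E=dict(red=(.597,.3255,.039),blue=(.599,.2404,.037),green=(.6011,.1553,.027),orange=(.514,.2383,.041))
for n,(x,y,z) in E.items():
    u,v=proj("wrist",(x,y,z),M)[0].astype(int); roi=(max(u-45,0),max(v-50,0),u+45,min(v+50,300))
    c=blob(m[n],roi,3); print(n,(x,y),rect("wrist",M,c,z) if c is not None else (u,v))
c=blob(m["red"],(380,0,640,300),3)
print("handle",proj("wrist",(.566,.0485,.115),M),rect("wrist",M,c,.115))
for p in [(.6658,.0515,.09),(.512,.3234,.033),(.5161,.1532,.043)]: print(proj("wrist",p,M).round())
g=cv2.medianBlur(cv2.cvtColor(im,cv2.COLOR_BGR2GRAY),3)
u,v=proj("wrist",(.5161,.1532,.043),M)[0].astype(int); R0=398*.022/.4
cc=cv2.HoughCircles(g[v-40:v+40,u-40:u+40].copy(),cv2.HOUGH_GRADIENT,1,30,param1=60,param2=12,minRadius=12,maxRadius=30)
if cc is not None: print("steel",[(ray("wrist",(a+u-40,b+v-40),.043,M)[0].round(4).tolist(),R) for a,b,R in cc[0][:3]])
wh=(cv2.cvtColor(im,cv2.COLOR_BGR2HSV)[...,2]); u,v=proj("wrist",(.512,.3234,.033),M)[0].astype(int)
for y in range(v-32,v+33,3): print("".join("#" if wh[y,x]<70 else "+" if wh[y,x]<120 else "-" if wh[y,x]<165 else "." for x in range(u-40,u+40)))
E
```

```text
[0.45890656 0.13151082 0.30680189]
red (0.597, 0.3255) rect c=(0.5936,0.3194) 0.0437x0.0336 ang=83.9deg circ=(0.5954,0.3192) R=0.0224 n=114
blue (0.599, 0.2404) rect c=(0.5955,0.2369) 0.0608x0.0399 ang=1.5deg circ=(0.5950,0.2362) R=0.0357 n=201
green (0.6011, 0.1553) rect c=(0.5985,0.1544) 0.0769x0.0205 ang=1.4deg circ=(0.5986,0.1543) R=0.0398 n=218
orange (0.514, 0.2383) rect c=(0.5148,0.2341) 0.0398x0.0342 ang=-88.5deg circ=(0.5139,0.2341) R=0.0203 n=101
handle [[422.46032905  95.41056772]] rect c=(0.5656,0.0520) 0.0581x0.0150 ang=1.5deg circ=(0.5656,0.0516) R=0.0296 n=166
[[422. -25.]]
[[146. 149.]]
[[303. 150.]]
steel [([0.5172, 0.1543, 0.043], np.float32(17.7))]
++++++++++--....................................................................
+++++++++++-....................................................................
+++++++++++-...............--------------------------------------...............
+++++++++++--..............-+++------+++++-+-++++++++++++++--+++#+-.............
-+++++++++++-.......................................---+++++----++-.............
-+++++++++++-......
[... 657 characters left out ...]
...........................--++++++---++-...........
...--++++++++++--...........-----+--........--------...---++++++--+++-..........
...--+++++++++++-...........--------.........-------....--++++++---++-..........
...--+++++++++++-.............------...........-----....--++++++---++-..........
....--++++++++++--..........------++--.......------+--..--++++++---++--.........
....--+++++++++++-...........--------.........-------....--++++++--+++-.........
....--+++++++++++-..........-------------------------------+++++++++++-.........
.....--++++++++++--.............................................................
.....--+++++++++++-.............................................................
```

```bash
python3 - <<'E'
from h import *
print(r.job_done())
E
```

```text
the job is handed in; nothing more can be done
None
```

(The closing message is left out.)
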